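# Raise the weighted drop arm and push the grease pot through the lane

### The arm

A 7-joint arm with a two-finger parallel gripper is mounted at the origin on a cart in front of the work surface, level with it; the furniture and walls round the work are solid. World frame = base frame: x ahead of the robot, y to its left, z up, the work surface at z = 0. Lengths are in m, angles in rad, forces in N, time in s.
With the tool pointing down it reaches from about 0.425 to 0.925 m from the base axis. Payload 6.8 kg.
Tool frame: the origin (TCP) lies on the centre line of the jaws, within the pads' length; the fingertips stand 14 mm ahead of it and the grasp point (between the pads) lies 5 mm behind it (r.nose_length is the distance from the TCP to the fingertips, in m); z points along the fingers, y is the direction in which the jaws open and shut (so a half turn about z gives the same grasp; the last joint's range is limited). The gripper opens to 85 mm and grips with 20 to 120 N. Pads are 22 mm wide; open, the fingers measure 114 mm over their backs; the gripper's body (76 mm by 85 mm) begins 54 mm behind the grasp point. The pads swing forward as they close: fully open they stand 13 mm farther back than shut.
Start: joints at [1.108, 0.477, 0.022, 1.555, -0.011, 1.109, -0.083], TCP at [0.235, -0.633, 0.245] pointing down, gripper open.
Joint ranges: [-2.96, 2.96], [-0.34, 2.1], [-1.41, 1.46], [0.24, 2.44], [-1.37, 4.51], [0.17, 1.92], [-2.96, 2.96]. Speed limits (rad/s): [2.39, 2.39, 3.14, 3.14, 3.14, 3.14, 3.14].

### API

Orientations are given as a rotation vector (axis times angle).
In Python, from bench import r, imaging, look_for, outline_of gives the robot as it stands. The module is installed in compiled form; this text tells all that it offers.
- The arm moves only by the tool carry_out, never from a script. Its arguments are lists of equal length, an entry for each row: "offset": the shift along the tool's x, y, z as a fraction of full scale, a list of three; "turn": the turn, a rotation vector about the tool's x, y, z as a fraction of full scale, a list of three. A call has 1 to 8 rows; each row is the pose to reach, as a shift and turn from the pose commanded when the call began, along the tool's axes at that moment; what a row does not reach only later rows make up. Full scale, the value 1, is 0.5 m for a shift and 1.5 rad for a turn. A row lasts 1/10 s, in which the tool goes at most 50 mm and 8.59 degrees, less where a joint would pass 70% of its speed; a pose out of reach is approached as far as the arm can. A call with a number of a shift or a turn outside -1 to 1 is refused whole. A call with a gripper value outside its range is refused whole. "hand" is the closure, from 0 (fully open) to 1 (shut), set as the call begins (left out, the last holds). The fingers move at their own pace and stop on an object; "force" is the grip in N (left out, the last holds). Time passes only in rows, so rows that repeat a pose let the fingers close. It gives the time, the measured TCP pose, the force and the opening at its end, in the units of the state.
- r.get_obs(): the state, without advancing time (a new reading comes with each control period).
- imaging.grab_frame(name): name is "side" or "top" or "wrist"; returns a dict with "pixels" (420x560x3 uint8, red, green, blue), "fx", "fy", "cx", "cy" (pixels), "k1" (the pictures are not rectified: a ray, as slopes to the right and down, at radius r is drawn at 1 + k1 r^2 times it, then the intrinsics apply), "R" (3x3) and "t" (3): a world point X has camera coordinates R X + t. Camera axes: x right, y down, z forward; pixel columns grow to the right and rows downward; lengths in m; the calibration is good to about 2 mm. A picture is of the moment at which its call begins. There is no depth.
- r.hand_in(): hands the job in, once; it reports no verdict.
Trained networks look in the newest picture that a camera, given by its name, has taken for a name from the list of things; names that differ only in an ending like _2 or _b are one class to them, and where a whole thing is asked for, a point or a joint stands for the part that bears it (a point fixed in the world has none). Each returns a list of dicts, best first, with "score" (0 to 1); they miss things now and then, are a little off and sometimes report something else, mostly with a low value. They report only what shows in the picture. A call takes as long as a camera call. They do not tell look-alikes from the thing itself.
- look_for(query, camera): "xyz" ([x, y, z] in m, in the coordinates of the camera as it stood for that picture, good to about 4 mm: the middle of the surface that is visible of it).
- outline_of(query, camera): "region" (420x560 bool, what is visible of it).
The state is a dict: "clock": time; "joints": joint angles; "qvel": joint speeds; "tau": joint torques, N m; "tcp_pos": TCP position; "orientation": TCP orientation; "contact_force": force on the tool from outside, world axes, zero at the start; "moment": the same for the moment, N m; "grip_width": finger opening in m.
Only numpy, scipy, OpenCV 4.12 (cv2) and the standard library are available. Lean on these libraries where they do the work, as an engineer would, in place of code of your own. Each camera call takes 0.05 s, during which the arm holds its last target. There are 200 camera calls.

### The job

Push the weighted arm that bars the feed lane up past its balance point, so that it stays raised by itself, and let go of it. Then push the grease pot along the lane, under the raised arm, until it stands upright against the end stop at the far end. Everything is done by pushing: do not lift or tip the pot, and leave the small parts and tools around the lane where they are.

Things in the scene. Friction and masses are not known exactly. Their poses are not given: they have to be found in the camera images.
- lane: fixed aluminium and grey feed lane, leading away from the robot. Origin on the bench top, mid-lane under the arm; y along the lane towards its open end near the robot; x across it to the robot's left; z up. Floor plate 4 mm; side rails with inner faces at x = -35 and +35 mm, 30 to 34 mm high, from y = -120 to +125 mm. Hinge bracket 78 mm high at x = +120, y = 0; rest post 55 mm high at x = -60, y = 0
- drop_arm (a joint): arm's hinge, rad: 0 when level across the lane (underside 55 mm above the bench, so the pot cannot pass), grows as the free end goes up and over to the left; upper stop 1.6, upright. A weight on a cranked tail puts its balance at about 0.9: below that it falls back to 0; beyond, it swings on by itself, damped, in a few seconds to the stop and stays. 1 to 3 N at the bar raise it
- drop_hinge (a point): middle of the arm's hinge axis, which is parallel to the lane's y; 63 mm above the bench
- drop_bar (a point): middle of the black crossbar at the arm's free end, right of the lane: round, 14 mm thick, 80 mm long, parallel to lane y, end collars 18 mm thick. Arm down: 93 mm above the bench, 230 mm from the hinge along lane -x and 30 mm higher than it, free space below down to the bench. From there the 12 mm shaft slopes 18 degrees down towards the hinge
- pot: white grease pot with a blue screw lid, a cylinder 58 mm in diameter and 73 mm high, about 120 g, standing in the lane on the robot's (+y, open) side of the arm; origin at the centre of its underside. Against the end stop its centre is at lane y = -91 mm
- hex_adapter: bystander: brass-coloured hexagonal adapter, 28 mm wide, 32 mm high, standing on the bench to the right of the lane's near end; origin under its centre
- dark_adapter: bystander: grey adapter with a black ring, 20 mm wide, 35 mm high, standing on the bench to the right of the lane's far end; origin under its centre
- blank_plug: bystander: plug with a pale knurled body 30 mm thick and a thin rod on top, 89 mm high, standing to the left of the lane's near end; origin under its centre
- rail_clip: bystander: black plastic clip, 27 x 62 x 18 mm, lying to the left of the lane's far end; origin under its centre
- spanner: bystander: steel spanner, 162 mm long, 7 mm thick, lying on the bench to the right of the arm's crossbar; origin under its centre
- lane_stop (a point): foot of the end stop's face (50 mm high) that closes the lane's far end, mid-lane on the floor at lane y = -120 mm; same axes as the lane
Mind the look-alikes: they are no part of the job. There is more than one size of the pot; the job needs the middle-sized.

How it is judged:
On the way:
1. the arm stands raised past its balance point by itself, nothing touching it, the pot still on the open side (value of joint drop_arm above 1.45 rad and contact force between each of the fingers, the arm and drop_arm below 0.1 N and y of pot in the frame of lane above 0.03 m), for 0.2 s.
At the end, for the whole second after the job is handed in: the arm stands raised by itself (joint above 1.45 rad) and the pot stands upright and still on the lane's floor within 8 mm of the end stop (value of joint drop_arm above 1.45 rad and y of pot in the frame of lane between -0.1 and -0.083 m and x of pot in the frame of lane between -0.01 and 0.01 m and angle between pot's own z axis and vertical below 0.06 rad and height (world z) of pot below 0.008 m and linear speed of pot below 0.01 m/s); the robot touches nothing.
It fails at once if the pot is lifted more than 15 mm off the lane's floor (height (world z) of pot above 0.019 m).
It fails at once if the pot is tipped by more than 20 degrees (angle between pot's own z axis and vertical above 0.35 rad).
It fails at once if a bystander is moved by more than 25 mm (distance of any of hex_adapter, dark_adapter, blank_plug, rail_clip, spanner from where it was at the start of the episode above 0.025 m).
It also fails if it takes over 58 s, if anything falls off the work surface, if the arm or the gripper's body presses on something with over 40 N, if the wrist force passes 120 N, or if a joint passes its speed limit or range.

## Working session

There is one attempt and no reset: what is moved stays moved. The work goes in short steps, Python scripts to look and compute and a tool call to move; the robot and the scene stay as the last step left them, time stands still between calls to the robot, and variables do not carry over. Pictures are saved under pics/ and viewed, about 8 in all and at most 12, crops included, and the job is handed in when it is done.

Besides the shell and the picture viewer there is one more tool, called after "Request:" as name(argument=value, ...) on one line, values as JSON. carry_out: Moves the arm, as the interface text tells. Shift numbers are shares of 0.5 m and turn numbers shares of 1.5 rad, none past 1 either way. Its arguments: {"type":"object","properties":{"offset":{"type":"array","items":{"type":"array","items":{"type":"number","minimum":-1,"maximum":1}}},"turn":{"type":"array","items":{"type":"array","items":{"type":"number","minimum":-1,"maximum":1}}},"hand":{"type":"number"},"force":{"type":"number"}},"required":["offset","turn"]}

```bash
mkdir -p pics
cat > h.py <<'E'
import numpy as np, cv2
from scipy.spatial.transform import Rotation as Ro
from bench import r, imaging, look_for, outline_of
def w(f,xyz): return f["R"].T@(np.array(xyz)-f["t"])
def ray(f,u,v):
    d=np.array([(u-f["cx"])/f["fx"],(v-f["cy"])/f["fy"]]); s=d.copy()
    for _ in range(20): s=d/(1+f["k1"]*(s@s))
    return -f["R"].T@f["t"], f["R"].T@np.array([s[0],s[1],1])
def onz(f,u,v,z):
    o,d=ray(f,u,v); return o+d*(z-o[2])/d[2]
def proj(f,X):
    c=f["R"]@np.array(X)+f["t"]; s=c[:2]/c[2]; s=s*(1+f["k1"]*(s@s))
    return np.array([f["fx"]*s[0]+f["cx"],f["fy"]*s[1]+f["cy"]])
def save(f,n): cv2.imwrite("pics/"+n+".png",f["pixels"][:,:,::-1])
E
python3 - <<'E'
from h import *
np.set_printoptions(precision=3,suppress=True)
o=r.get_obs(); print(o["clock"],o["tcp_pos"],o["orientation"],o["contact_force"],r.nose_length)
ims=[]
for c in ["side","top"]:
    f=imaging.grab_frame(c); ims.append(f["pixels"])
    print(c,"cam at",-f["R"].T@f["t"], "fwd",f["R"][2])
    for q in ["lane","drop_arm","drop_hinge","drop_bar","pot","hex_adapter","dark_adapter","blank_plug","rail_clip","spanner","lane_stop"]:
        try:
            for d in look_for(q,c)[:4]: print(q,round(d["score"],2),w(f,d["xyz"]),proj(f,w(f,d["xyz"])).round())
        except Exception as e: print(q,e)
    cv2.imwrite(f"pics/{c}0.png",f["pixels"][:,:,::-1])
E
```

```text
0.0 [ 0.234 -0.632  0.244] [-3.091 -0.554  0.001] [-0.102  0.326 -0.047] 0.014
side cam at [0.201 0.701 0.399] fwd [ 0.442 -0.827 -0.348]
lane 0.56 [ 0.599 -0.026  0.03 ] [273. 240.]
drop_arm 0.61 [0.599 0.066 0.096] [245. 223.]
drop_hinge 0.84 [ 0.6   -0.029  0.033] [273. 238.]
drop_bar 0.94 [0.598 0.061 0.1  ] [246. 220.]
drop_bar 0.59 [0.476 0.025 0.029] [325. 265.]
pot 0.89 [ 0.539 -0.067  0.059] [312. 222.]
pot 0.67 [0.461 0.167 0.065] [295. 287.]
pot 0.6 [ 0.408 -0.065  0.033] [382. 248.]
hex_adapter 0.73 [ 0.494 -0.202  0.017] [360. 222.]
dark_adapter 0.57 [ 0.753 -0.16   0.032] [239. 204.]
blank_plug 0.79 [0.475 0.023 0.029] [326. 264.]
rail_clip 0.62 [0.696 0.062 0.008] [202. 261.]
spanner 0.65 [0.602 0.06  0.098] [245. 221.]
spanner 0.46 [ 0.568 -0.295  0.006] [341. 207.]
spanner 0.32 [ 0.492 -0.202  0.017] [361. 222.]
lane_stop 0.93 [ 0.598 -0.03   0.03 ] [274. 239.]
top cam at [ 0.437 -0.005  1.117] fwd [ 0.144  0.    -0.99 ]
lane 0.69 [ 0.611 -0.068  0.001] [299. 202.]
drop_arm 0.56 [ 0.606 -0.018  0.093] [279. 197.]
drop_hinge 0.95 [ 0.609 -0.064  0.006] [298. 203.]
drop_bar 0.6 [ 0.606 -0.015  0.099] [278. 197.]
pot 0.95 [ 0.541 -0.081  0.077] [306. 228.]
pot 0.63 [0.472 0.133 0.094] [208. 255.]
pot 0.52 [ 0.411 -0.08   0.055] [304. 286.]
hex_adapter 0.63 [ 0.494 -0.201  0.017] [355. 251.]
blank_plug 0.71 [0.482 0.023 0.037] [260. 253.]
blank_plug 0.4 [ 0.604 -0.016  0.094] [278. 198.]
rail_clip 0.73 [0.706 0.056 0.01 ] [249. 161.]
rail_clip 0.7 [ 0.604 -0.286  0.009] [389. 207.]
rail_clip 0.25 [ 0.603 -0.017  0.094] [279. 199.]
spanner 0.85 [ 0.602 -0.289  0.01 ] [391. 208.]
lane_stop 0.63 [ 0.61  -0.063  0.004] [297. 202.]
```

Run:
```python
import cv2
for c,(x,y,w,h) in {"top":(170,120,260,200),"side":(150,150,300,180)}.items():
    i=cv2.imread(f"pics/{c}0.png")[y:y+h,x:x+w]; cv2.imwrite(f"pics/{c}0c.png",cv2.resize(i,(780,int(780*h/w)),interpolation=2))
```

```text
(no output)
```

View pics/top0c.png

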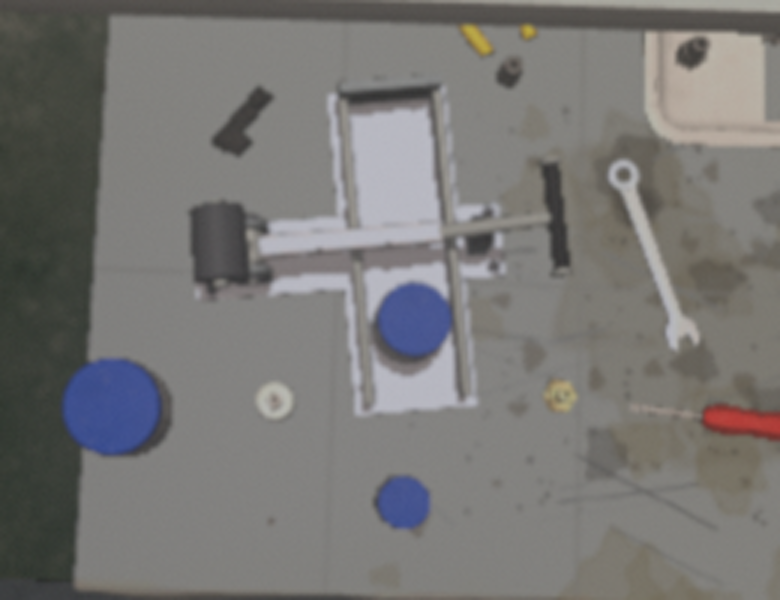

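View pics/side0c.png

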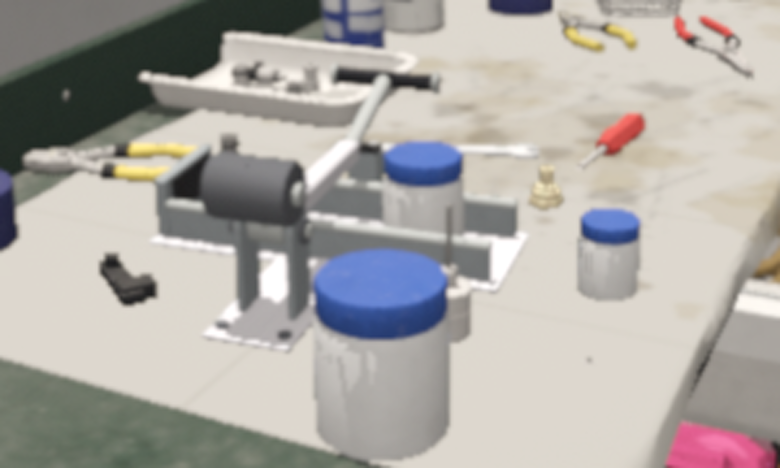

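The candidates in the top image are the big pot at (208,255), the small pot at (304,286) and the medium pot standing in the lane at (306,227). I choose the one in the lane. The bar lies at about (355,192), and the spanner is to its right at about (390,207). Both crops confirm this.

Run:
```python
from h import *
np.set_printoptions(precision=4,suppress=True)
f=imaging.grab_frame("top"); g=imaging.grab_frame("side")
P=lambda x,y,z: onz(f,170+x/3,120+y/3,z)
LN,RN,LF,RF=P(369,405,.032),P(464,400,.032),P(345,103,.032),P(437,97,.032)
print("rails",LN[:2],RN[:2],LF[:2],RF[:2])
dy=(LN+RN-LF-RF)[:2]; dy/=np.linalg.norm(dy); print("lane y dir",dy,"yaw from -x deg",np.degrees(np.arctan2(-dy[1],-dy[0])))
a,b=P(550,160,.093),P(562,270,.093); print("bar",a,b,(a+b)/2,np.linalg.norm(a-b))
lid=P(413,320,.077); print("pot",lid)
S=lambda x,y: ray(g,150+x/2.6,150+y/2.6)
# triangulate bar middle: side crop ends (335,75),(438,83)
for uv,t in (((387,79),(556,215)),((335,75),(550,160)),((438,83),(562,270))):
    o1,d1=S(*uv); o2,d2=ray(f,170+t[0]/3,120+t[1]/3)
    k=np.linalg.lstsq(np.c_[d1,-d2],o2-o1,rcond=None)[0]; p,q=o1+k[0]*d1,o2+k[1]*d2; print("tri",(p+q)/2,np.linalg.norm(p-q))
```

```text
rails [ 0.4809 -0.0547] [ 0.4868 -0.1283] [ 0.7205 -0.0303] [ 0.7277 -0.1038]
lane y dir [-0.9949 -0.1013] yaw from -x deg 5.812349898649099
bar [ 0.6652 -0.1839  0.093 ] [ 0.5821 -0.193   0.093 ] [ 0.6236 -0.1885  0.093 ] 0.08364327135685652
pot [ 0.5434 -0.0842  0.077 ]
tri [ 0.623  -0.1888  0.0923] 0.001142336047213059
tri [ 0.6657 -0.184   0.0919] 0.0005927930299929272
tri [ 0.5814 -0.1934  0.0928] 0.0014549732516341918
```

```bash
cat >> h.py <<'E'
c,s=np.cos(np.radians(6)),np.sin(np.radians(6))
lx=np.array([-s,c,0]); ly=np.array([-c,-s,0]); Z=np.array([0,0,1.])
O=np.array([.6118,-.0793,0])
def L(x,y,z): return O+x*lx+y*ly+z*Z
def tilt(deg):
    a=np.radians(deg); z=-np.cos(a)*Z+np.sin(a)*lx; y=-ly
    return np.c_[np.cross(y,z),y,z]
def rel(p0,R0,p,R): # fractions to type
    return (R0.T@(p-p0)/.5).round(3), (Ro.from_matrix(R0.T@R).as_rotvec()/1.5).round(3)
def barpos(q):
    ph=np.arctan2(30,230)+q; rr=np.hypot(.23,.03); return L(.12-rr*np.cos(ph),0,.063+rr*np.sin(ph))
def push(q,t=45,back=0,gap=0,along=.008):
    R=tilt(t); return barpos(q)-(.018+gap)*R[:,0]+(along-back)*R[:,2], R
def now():
    o=r.get_obs(); return np.array(o["tcp_pos"]),Ro.from_rotvec(o["orientation"]).as_matrix()
E
python3 - <<'E'
from h import *
p,R=now()
print(rel(p,R,np.array([.45,-.42,.30]),tilt(45)))
pp,RR=push(0,back=.09,gap=.015); print(pp, push(0)[0])
E
```

```text
(array([ 0.552, -0.25 , -0.109]), array([ 0.345,  0.444, -0.832]))
[ 0.6317981  -0.26956922  0.12764823] [ 0.62403726 -0.19572974  0.07461522]
```

Request:
carry_out(offset=[[0.55,-0.25,-0.11],[0.55,-0.25,-0.11],[0.55,-0.25,-0.11],[0.55,-0.25,-0.11],[0.55,-0.25,-0.11],[0.55,-0.25,-0.11],[0.55,-0.25,-0.11],[0.55,-0.25,-0.11]], turn=[[0.345,0.444,-0.832],[0.345,0.444,-0.832],[0.345,0.444,-0.832],[0.345,0.444,-0.832],[0.345,0.444,-0.832],[0.345,0.444,-0.832],[0.345,0.444,-0.832],[0.345,0.444,-0.832]], hand=0.6, force=20)

```text
clock: 2.1
tcp_pos: [0.4509, -0.4183, 0.3016]
orientation: [-1.993, -1.673, -0.584]
contact_force: [0.4, 0.2, -0.5]
grip_width: 0.0342
```

Run:
```python
from h import *
p,R=now(); o=r.get_obs(); print(p,R.round(3),o["grip_width"],o["joints"],o["clock"])
print(rel(p,R,*push(0,back=.09,gap=.015)))
```

```text
[ 0.45086948 -0.41826412  0.3016166 ] [[ 0.166  0.986  0.022]
 [ 0.785 -0.146  0.601]
 [ 0.596 -0.083 -0.799]] 0.034218970358211885 [ 1.07752322  0.63963344 -0.36580594  1.32524219 -0.26649654  1.64200614
  0.59717049] 2.1
(array([0.086, 0.342, 0.465]), array([ 0.068,  0.089, -0.163]))
```

Request:
carry_out(offset=[[0.03,0.1,0.15],[0.06,0.25,0.3],[0.086,0.342,0.465],[0.086,0.342,0.465],[0.086,0.342,0.465],[0.086,0.342,0.465],[0.086,0.342,0.465],[0.086,0.342,0.465]], turn=[[0.068,0.089,-0.163],[0.068,0.089,-0.163],[0.068,0.089,-0.163],[0.068,0.089,-0.163],[0.068,0.089,-0.163],[0.068,0.089,-0.163],[0.068,0.089,-0.163],[0.068,0.089,-0.163]])

```text
clock: 2.9
tcp_pos: [0.6304, -0.2725, 0.1241]
orientation: [-1.662, -1.829, -0.683]
contact_force: [0.3, -0.5, 0.4]
grip_width: 0.0339
```

Run:
```python
from h import *
p,R=now(); o=r.get_obs(); print(p,o["joints"],o["contact_force"])
print(rel(p,R,*push(0,back=.09,gap=.015)))
print(rel(p,R,*push(0,gap=.010)))
f=imaging.grab_frame("side"); g=imaging.grab_frame("wrist")
i=np.hstack([cv2.resize(f["pixels"][100:310,150:430],(560,420)),g["pixels"]]); cv2.imwrite("pics/pre.png",cv2.resize(i,(800,300))[:,:,::-1])
```

```text
[ 0.6304019  -0.2724672   0.12406497] [ 0.81627694  0.95852726 -0.45689756  1.24410343 -0.27753363  1.45214172
  0.6472375 ] [ 0.32721097 -0.5167472   0.36157359]
(array([ 0.009,  0.003, -0.001]), array([ 0.001,  0.   , -0.006]))
(array([0.019, 0.003, 0.179]), array([ 0.001,  0.   , -0.006]))
```

View pics/pre.png

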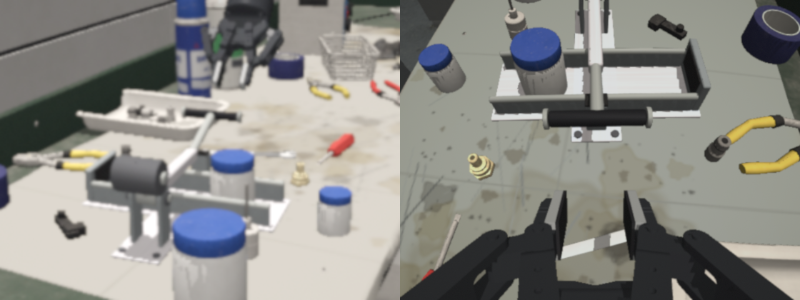

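The wrist view shows the bar at about (597,117) in the montage, with the shaft centred between the fingertips (about 560 and 630). The fingers can go in under the bar on either side of the shaft.

Request:
carry_out(offset=[[0.008,0.002,0.03],[0.012,0.002,0.07],[0.015,0.002,0.11],[0.018,0.002,0.15],[0.019,0.002,0.179],[0.019,0.002,0.179],[0.019,0.002,0.179]], turn=[[0,0,0],[0,0,0],[0,0,0],[0,0,0],[0,0,0],[0,0,0],[0,0,0]])

```text
clock: 3.7
tcp_pos: [0.6246, -0.2053, 0.069]
orientation: [-1.666, -1.829, -0.684]
contact_force: [1.2, -0.1, -0.3]
grip_width: 0.0344
```

Run:
```python
from h import *
p,R=now(); o=r.get_obs(); print(p,o["joints"],o["contact_force"])
for q in (0,.1,.25,.4,.55,.7,.85,.95,1.05,1.15): print(q,*rel(p,R,*push(q)))
f=imaging.grab_frame("side"); g=imaging.grab_frame("wrist")
print(proj(f,p),proj(g,barpos(0)))
i=np.hstack([cv2.resize(f["pixels"][100:310,150:430],(560,420)),g["pixels"]]); cv2.imwrite("pics/in.png",cv2.resize(i,(800,300))[:,:,::-1])
```

```text
[ 0.62459389 -0.20529956  0.06897254] [ 0.78299585  0.96595251 -0.4764169   1.39242851 -0.28976592  1.27538411
  0.6522626 ] [ 1.16846293 -0.10099723 -0.26269151]
0 [0.022 0.001 0.006] [ 0.003  0.002 -0.006]
0.1 [ 0.06   0.    -0.021] [ 0.003  0.002 -0.006]
0.25 [ 0.121 -0.    -0.053] [ 0.003  0.002 -0.006]
0.4 [ 0.187 -0.001 -0.076] [ 0.003  0.002 -0.006]
0.55 [ 0.255 -0.001 -0.089] [ 0.003  0.002 -0.006]
0.7 [ 0.325 -0.002 -0.091] [ 0.003  0.002 -0.006]
0.85 [ 0.394 -0.002 -0.083] [ 0.003  0.002 -0.006]
0.95 [ 0.439 -0.003 -0.072] [ 0.003  0.002 -0.006]
1.05 [ 0.482 -0.003 -0.056] [ 0.003  0.002 -0.006]
1.15 [ 0.524 -0.004 -0.036] [ 0.003  0.002 -0.006]
[301.35307692 188.75635529] [270.98315438 236.54904101]
```

View pics/in.png

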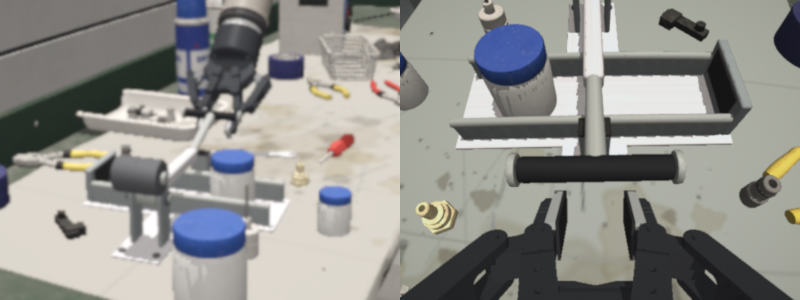

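Run:
```python
from h import *
p,R=now(); g=imaging.grab_frame("wrist")
print((R.T@(-g["R"].T@g["t"]-p)).round(3), (R.T@(barpos(0)-p)).round(3))
for a in (-.01,0,.005,.01,.014): print(a,proj(g,p+R@[0.011,.017,a])*.714+[400,0],proj(g,p+R@[0,.017,a])*.714+[400,0])
```

```text
[ 0.079  0.001 -0.13 ] [ 0.029 -0.    -0.005]
-0.01 [626.19273059 204.4266772 ] [625.33156754 222.49178332]
0 [624.19179462 195.44339695] [623.44908576 212.63644362]
0.005 [623.28258664 191.36834202] [622.59036435 208.1493066 ]
0.01 [622.42721861 187.53846353] [621.78062566 203.92292296]
0.014 [621.77862323 184.63688115] [621.16543734 200.7150645 ]
```

Request:
carry_out(offset=[[0.0,0.0,0.022],[0.012,0.0,0.022],[0.022,0.0,0.022],[0.035,0.0,0.013],[0.06,0.0,-0.005],[0.09,0.0,-0.022],[0.121,0.0,-0.037]], turn=[[0,0,0],[0,0,0],[0,0,0],[0,0,0],[0,0,0],[0,0,0],[0,0,0]])

```text
clock: 4.55
tcp_pos: [0.622, -0.1743, 0.1262]
orientation: [-1.665, -1.83, -0.684]
contact_force: [-0.1, -1.3, -0.3]
grip_width: 0.0346
```

Run:
```python
from h import *
p,R=now(); o=r.get_obs(); print(p,o["contact_force"],o["moment"])
for q in (.25,.32,.4,.47,.55,.63,.7,.78,.85,.95,1.05,1.12): print(q,*rel(p,R,*push(q,along=.016)))
f=imaging.grab_frame("side"); g=imaging.grab_frame("wrist")
print(proj(g,barpos(.25)))
i=np.hstack([cv2.resize(f["pixels"][60:270,150:430],(560,420)),g["pixels"]]); cv2.imwrite("pics/up.png",cv2.resize(i,(800,300))[:,:,::-1])
```

```text
[ 0.62198153 -0.17431274  0.12620237] [-0.05756837 -1.26108539 -0.33845013] [-0.95713566 -0.00995724  0.15165811]
0.25 [-0.004 -0.    -0.   ] [ 0.003  0.001 -0.006]
0.32 [ 0.027 -0.001 -0.012] [ 0.003  0.001 -0.006]
0.4 [ 0.062 -0.001 -0.023] [ 0.003  0.001 -0.006]
0.47 [ 0.094 -0.001 -0.03 ] [ 0.003  0.001 -0.006]
0.55 [ 0.13  -0.001 -0.035] [ 0.003  0.001 -0.006]
0.63 [ 0.167 -0.002 -0.038] [ 0.003  0.001 -0.006]
0.7 [ 0.2   -0.002 -0.038] [ 0.003  0.001 -0.006]
0.78 [ 0.237 -0.002 -0.035] [ 0.003  0.001 -0.006]
0.85 [ 0.269 -0.003 -0.03 ] [ 0.003  0.001 -0.006]
0.95 [ 0.314 -0.003 -0.018] [ 0.003  0.001 -0.006]
1.05 [ 0.358 -0.004 -0.003] [ 0.003  0.001 -0.006]
1.12 [ 0.387 -0.004  0.011] [ 0.003  0.001 -0.006]
[266.21685915 288.26905495]
```

View pics/up.png

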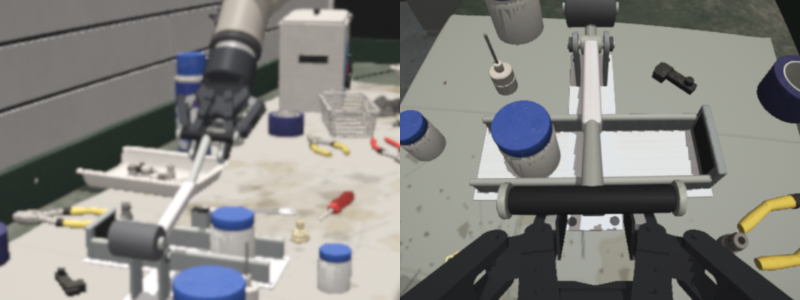

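The bar, at about (592,199) in the wrist half, rests across both fingers and the arm is rising. I'll continue along the arc.

Request:
carry_out(offset=[[0.03,0,-0.012],[0.062,0,-0.021],[0.094,0,-0.027],[0.13,0,-0.031],[0.167,0,-0.033],[0.2,0,-0.033],[0.237,0,-0.03],[0.269,0,-0.025]], turn=[[0,0,0],[0,0,0],[0,0,0],[0,0,0],[0,0,0],[0,0,0],[0,0,0],[0,0,0]])

```text
clock: 5.45
tcp_pos: [0.6138, -0.0865, 0.2292]
orientation: [-1.663, -1.829, -0.684]
contact_force: [0.6, -0.7, -0.3]
grip_width: 0.0341
```

Run:
```python
from h import *
p,R=now(); o=r.get_obs(); print(p,o["contact_force"],o["joints"])
for q in (.85,.95,1.05,1.12,1.18): print(q,*rel(p,R,*push(q,along=.016)))
f=imaging.grab_frame("side"); g=imaging.grab_frame("wrist")
print(proj(g,barpos(.85))*.714+[400,0])
i=np.hstack([cv2.resize(f["pixels"][0:270,100:460],(560,420)),g["pixels"]]); cv2.imwrite("pics/up2.png",cv2.resize(i,(800,300))[:,:,::-1])
```

```text
[ 0.61382939 -0.08646721  0.22923305] [ 0.61781775 -0.71715414 -0.32125575] [ 0.72990499  0.69577358 -0.56538157  1.53106116 -0.39811541  1.30204108
  0.48794296]
0.85 [-0.001 -0.003 -0.008] [ 0.002  0.001 -0.006]
0.95 [ 0.044 -0.003  0.003] [ 0.002  0.001 -0.006]
1.05 [ 0.087 -0.003  0.019] [ 0.002  0.001 -0.006]
1.12 [ 0.117 -0.004  0.032] [ 0.002  0.001 -0.006]
1.18 [ 0.141 -0.004  0.045] [ 0.002  0.001 -0.006]
[589.57383191 210.36887303]
```

View pics/up2.png

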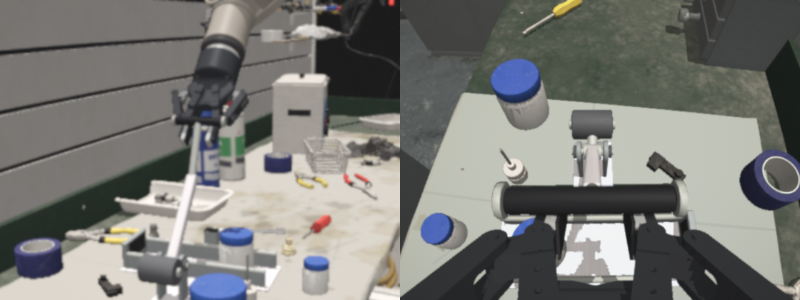

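The bar, at about (590,200), is still on the fingers at roughly 0.85 rad. I'll push it past balance to about 1.15 rad, then back off.

Request:
carry_out(offset=[[0.025,0,-0.003],[0.05,0,0.005],[0.075,0,0.014],[0.1,0,0.025],[0.12,0,0.034],[0.135,0,0.04],[0.135,0,0.04]], turn=[[0,0,0],[0,0,0],[0,0,0],[0,0,0],[0,0,0],[0,0,0],[0,0,0]])

```text
clock: 6.25
tcp_pos: [0.608, -0.0248, 0.2623]
orientation: [-1.662, -1.831, -0.684]
contact_force: [-0.7, -0.1, 0.4]
grip_width: 0.0344
```

Request:
carry_out(offset=[[-0.04,0,0],[-0.1,0,-0.04],[-0.1,0,-0.1],[-0.1,0,-0.16],[-0.1,0,-0.16],[-0.1,0,-0.16]], turn=[[0,0,0],[0,0,0],[0,0,0],[0,0,0],[0,0,0],[0,0,0]])

```text
clock: 6.85
tcp_pos: [0.617, -0.12, 0.2813]
orientation: [-1.667, -1.827, -0.684]
contact_force: [0.5, 0.5, -1.3]
grip_width: 0.0342
```

Run:
```python
from h import *
p,R=now(); o=r.get_obs(); print(p,o["contact_force"],o["joints"])
print(rel(p,R,L(0,.145,.20),tilt(0)))
for k in range(1): f=imaging.grab_frame("side"); g=imaging.grab_frame("wrist")
for q in (1.15,1.3,1.57): print(q,proj(g,barpos(q))*.714+[400,0])
i=np.hstack([cv2.resize(f["pixels"][0:270,100:460],(560,420)),g["pixels"]]); cv2.imwrite("pics/off.png",cv2.resize(i,(800,300))[:,:,::-1])
```

```text
[ 0.61695086 -0.12002591  0.28133077] [ 0.49655314  0.49631497 -1.28642157] [ 0.75538774  0.66713348 -0.55697295  1.44379839 -0.39775597  1.42192941
  0.46347179]
(array([-0.06 , -0.292,  0.172]), array([-0.   , -0.522, -0.009]))
1.15 [591.86417434  82.151706  ]
1.3 [591.55107058  41.68759073]
1.57 [591.36619335  -5.75879497]
```

View pics/off.png

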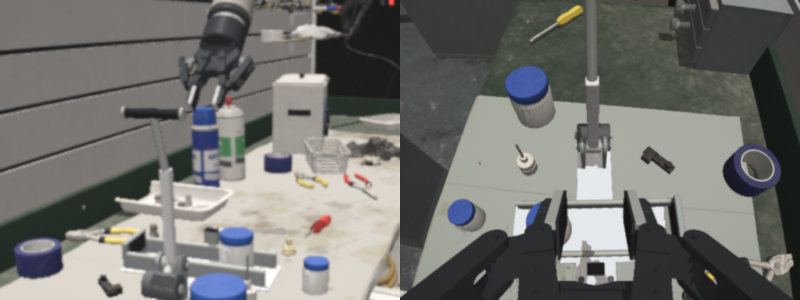

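The arm has swung upright on its own: in the side view the bar is at (153,113), and the fingers are clear at (215,90). Next I move behind the pot with the hand shut and the tool vertical.

Request:
carry_out(offset=[[-0.06,-0.292,0.172],[-0.06,-0.292,0.172],[-0.06,-0.292,0.172],[-0.06,-0.292,0.172],[-0.06,-0.292,0.172],[-0.06,-0.292,0.172],[-0.06,-0.292,0.172],[-0.06,-0.292,0.172]], turn=[[0,-0.522,-0.009],[0,-0.522,-0.009],[0,-0.522,-0.009],[0,-0.522,-0.009],[0,-0.522,-0.009],[0,-0.522,-0.009],[0,-0.522,-0.009],[0,-0.522,-0.009]], hand=1)

```text
clock: 7.75
tcp_pos: [0.4671, -0.0924, 0.2008]
orientation: [-2.096, -2.338, -0.002]
contact_force: [-0.7, 0.5, 0.5]
grip_width: -0.0003
```

Run:
```python
from h import *
np.set_printoptions(precision=4,suppress=True)
p,R=now(); o=r.get_obs(); print(p,R,o["grip_width"],o["joints"])
print(rel(p,R,L(0,.145,.04),tilt(0)))
f=imaging.grab_frame("side"); 
for d in look_for("pot","side"): print(d["score"],w(f,d["xyz"]))
for d in look_for("drop_bar","side"): print(d["score"],w(f,d["xyz"]),barpos(1.6))
g=imaging.grab_frame("top"); 
i=np.hstack([cv2.resize(f["pixels"][60:330,100:460],(560,420)),cv2.resize(g["pixels"][100:325,150:450],(560,420))]); cv2.imwrite("pics/beh.png",cv2.resize(i,(800,300))[:,:,::-1])
```

```text
[ 0.4671 -0.0924  0.2008] [[-0.1088  0.9941 -0.0004]
 [ 0.9941  0.1088  0.0023]
 [ 0.0024 -0.0002 -1.    ]] -0.0003128991547140261 [ 0.4717  0.2394 -0.4627  2.0381  0.1332  0.8933  0.0456]
(array([-0.005,  0.001,  0.322]), array([-0.   , -0.002,  0.003]))
0.91 [0.4598 0.1663 0.0673]
0.76 [ 0.4055 -0.0664  0.0354]
0.66 [ 0.5347 -0.0678  0.0602]
0.8 [0.5956 0.0726 0.1359] [0.5954 0.0765 0.292 ]
```

View pics/beh.png

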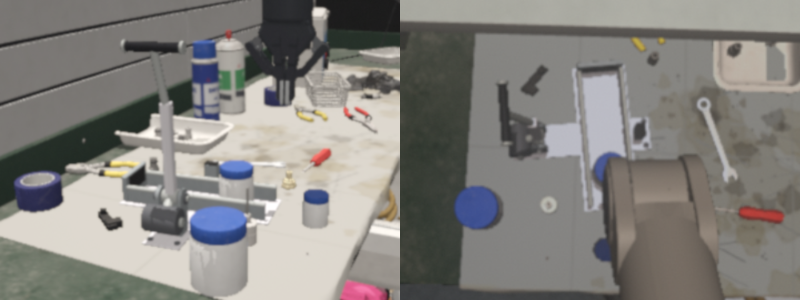

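The arm is upright, with the bar at (153,45), and the pot has not moved. I descend with the tips leaning 15° forward so that contact stays low on the pot.

```bash
cat >> h.py <<'E'
def lean(deg):
    a=np.radians(deg); z=-np.cos(a)*Z-np.sin(a)*ly; return np.c_[lx,np.cross(z,lx),z]
E
python3 - <<'E'
from h import *
p,R=now(); print(rel(p,R,L(0,.145,.036),lean(15)))
E
```

```text
(array([-0.002,  0.   ,  0.33 ]), array([-0.174, -0.001,  0.001]))
```

Request:
carry_out(offset=[[0,0,0.06],[0,0,0.14],[0,0,0.22],[0,0,0.29],[-0.002,0,0.33],[-0.002,0,0.33],[-0.002,0,0.33]], turn=[[-0.06,0,0],[-0.12,0,0],[-0.174,0,0],[-0.174,0,0],[-0.174,0,0],[-0.174,0,0],[-0.174,0,0]])

```text
clock: 8.65
tcp_pos: [0.4671, -0.094, 0.035]
orientation: [1.976, 2.199, 0.289]
contact_force: [0.0, -0.1, -0.5]
grip_width: -0.0001
```

Run:
```python
from h import *
p,R=now(); o=r.get_obs(); print(p,o["contact_force"])
for y in (.13,.115,.1,.02,-.03,-.044): print(y,*rel(p,R,L(0,y,.036),lean(15)))
f=imaging.grab_frame("wrist"); g=imaging.grab_frame("side")
i=np.hstack([cv2.resize(g["pixels"][130:310,200:440],(560,420)),f["pixels"]]); cv2.imwrite("pics/low.png",cv2.resize(i,(800,300))[:,:,::-1])
```

```text
[ 0.46714886 -0.09396541  0.03496598] [ 0.00617343 -0.14815744 -0.498162  ]
0.13 [-0.001  0.03   0.006] [-0.001 -0.002  0.001]
0.115 [-0.001  0.059  0.014] [-0.001 -0.002  0.001]
0.1 [-0.001  0.088  0.021] [-0.001 -0.002  0.001]
0.02 [-0.002  0.243  0.062] [-0.001 -0.002  0.001]
-0.03 [-0.002  0.34   0.088] [-0.001 -0.002  0.001]
-0.044 [-0.002  0.367  0.095] [-0.001 -0.002  0.001]
```

View pics/low.png

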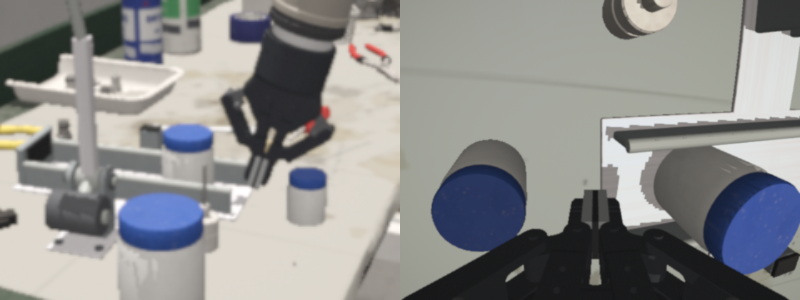

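The knuckles of the closed hand would reach over the pot's lid, so I turn the hand 90° about its axis so that they stand across the lane.

Request:
carry_out(offset=[[0,0,-0.06],[0,0,-0.06],[0,0,-0.06],[0,0,-0.06],[0,0,-0.06],[0,0,-0.06],[0,0,-0.06],[0,0,-0.06]], turn=[[0,0,0.8],[0,0,0.8],[0,0,0.8],[0,0,0.8],[0,0,0.8],[0,0,0.8],[0,0,0.8],[0,0,0.8]])

```text
clock: 9.55
tcp_pos: [0.4608, -0.0947, 0.0663]
orientation: [2.997, 0.72, 0.406]
contact_force: [-0.2, 0.4, 0.6]
grip_width: -0.0001
```

```bash
cat >> h.py <<'E'
def lean90(deg):
    R=lean(deg); return R@Ro.from_euler('z',90,degrees=True).as_matrix()
E
python3 - <<'E'
from h import *
p,R=now(); o=r.get_obs(); print(p,o["joints"],o["contact_force"])
print(rel(p,R,L(0,.135,.036),lean90(15)))
E
```

```text
[ 0.46081859 -0.09470124  0.06627156] [ 0.33131847  0.36221576 -0.25657287  2.33387605  0.17643994  0.2007217
 -1.16512754] [-0.20805469  0.36602002  0.55909633]
(array([0.015, 0.007, 0.067]), array([-0.001, -0.002,  0.244]))
```

Request:
carry_out(offset=[[0.015,0.007,0.02],[0.015,0.007,0.04],[0.015,0.007,0.067],[0.015,0.007,0.067],[0.015,0.007,0.067],[0.015,0.007,0.067]], turn=[[0,0,0.244],[0,0,0.244],[0,0,0.244],[0,0,0.244],[0,0,0.244],[0,0,0.244]])

```text
clock: 10.15
tcp_pos: [0.4769, -0.0935, 0.0356]
orientation: [-3.095, -0.176, -0.409]
contact_force: [0.4, -0.2, -0.3]
grip_width: -0.0004
```

Run:
```python
from h import *
p,R=now(); o=r.get_obs(); print(p,o["joints"],o["contact_force"])
for y in (.12,.11,.06,.02,-.03,-.04,-.0477): print(y,*rel(p,R,L(0,y,.036),lean90(15)))
```

```text
[ 0.47692232 -0.09349047  0.0356056 ] [ 0.39433572  0.4586772  -0.34301901  2.30608327  0.58888907  0.16984549
 -1.92371845] [ 0.38484951 -0.24423607 -0.28124868]
0.12 [0.03  0.    0.007] [-0.001 -0.     0.006]
0.11 [0.05  0.    0.013] [-0.001 -0.     0.006]
0.06 [0.146 0.001 0.038] [-0.001 -0.     0.006]
0.02 [0.224 0.002 0.059] [-0.001 -0.     0.006]
-0.03 [0.32  0.003 0.085] [-0.001 -0.     0.006]
-0.04 [0.339 0.003 0.09 ] [-0.001 -0.     0.006]
-0.0477 [0.354 0.003 0.094] [-0.001 -0.     0.006]
```

Request:
carry_out(offset=[[0.02,0,0.004],[0.035,0,0.009],[0.048,0,0.012],[0.06,0,0.015],[0.075,0,0.019],[0.09,0,0.023],[0.105,0,0.027],[0.12,0,0.031]], turn=[[0,0,0],[0,0,0],[0,0,0],[0,0,0],[0,0,0],[0,0,0],[0,0,0],[0,0,0]])

```text
clock: 10.95
tcp_pos: [0.539, -0.086, 0.0356]
orientation: [-3.095, -0.174, -0.408]
contact_force: [-1.7, -0.5, 0.6]
grip_width: 0.0003
```

Run:
```python
from h import *
p,R=now(); o=r.get_obs(); print(p,o["joints"],o["contact_force"])
for y in (.06,.02,-.03,-.04,-.0477): print(y,*rel(p,R,L(0,y,.036),lean90(15)))
f=imaging.grab_frame("wrist"); g=imaging.grab_frame("side")
i=np.hstack([cv2.resize(g["pixels"][130:310,200:440],(560,420)),f["pixels"]]); cv2.imwrite("pics/push.png",cv2.resize(i,(800,300))[:,:,::-1])
```

```text
[ 0.53896263 -0.08602638  0.03560977] [ 0.3844063   0.52305789 -0.37793052  2.1732668   0.57094338  0.25463279
 -1.91915428] [-1.70713576 -0.48318708  0.626012  ]
0.06 [0.026 0.002 0.006] [-0.001 -0.     0.005]
0.02 [0.103 0.003 0.027] [-0.001 -0.     0.005]
-0.03 [0.199 0.003 0.053] [-0.001 -0.     0.005]
-0.04 [0.219 0.004 0.058] [-0.001 -0.     0.005]
-0.0477 [0.234 0.004 0.062] [-0.001 -0.     0.005]
```

View pics/push.png

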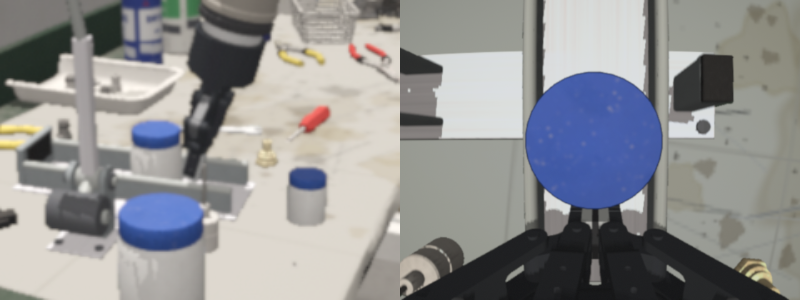

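The wrist view shows the upright pot centred in the lane at (594,140), with the fingers behind it at (595,215). The pot slides without tipping, so I keep pushing.

Request:
carry_out(offset=[[0.02,0,0.005],[0.04,0,0.01],[0.06,0,0.015],[0.08,0,0.021],[0.1,0,0.026],[0.12,0,0.031],[0.14,0,0.037],[0.155,0,0.041]], turn=[[0,0,0],[0,0,0],[0,0,0],[0,0,0],[0,0,0],[0,0,0],[0,0,0],[0,0,0]])

```text
clock: 11.85
tcp_pos: [0.6191, -0.0769, 0.036]
orientation: [-3.095, -0.175, -0.408]
contact_force: [-1.4, -0.5, -0.0]
grip_width: 0.0002
```

Run:
```python
from h import *
p,R=now(); o=r.get_obs(); print(p,o["joints"],o["contact_force"])
for y in (-.03,-.04,-.0477): print(y,*rel(p,R,L(0,y,.036),lean90(15)))
f=imaging.grab_frame("wrist")
for d in look_for("pot","wrist"): print(d["score"],w(f,d["xyz"]),(w(f,d["xyz"])-O)@np.c_[lx,ly])
```

```text
[ 0.61907868 -0.07691431  0.0359832 ] [ 0.36175874  0.60965877 -0.40491651  1.9943578   0.54635583  0.36098899
 -1.89704834] [-1.41614745 -0.51914736 -0.03026922]
-0.03 [0.043 0.004 0.012] [-0.001 -0.     0.005]
-0.04 [0.063 0.004 0.017] [-0.001 -0.     0.005]
-0.0477 [0.078 0.004 0.021] [-0.001 -0.     0.005]
0.57 [ 0.66481222 -0.07096842  0.07840134] [ 0.00274465 -0.0535927 ]
```

Request:
carry_out(offset=[[0.015,0,0.004],[0.03,0,0.008],[0.045,0,0.012],[0.055,0,0.015],[0.062,0,0.017],[0.066,0,0.018],[0.068,0,0.0185],[0.07,0,0.019]], turn=[[0,0,0],[0,0,0],[0,0,0],[0,0,0],[0,0,0],[0,0,0],[0,0,0],[0,0,0]])

```text
clock: 12.75
tcp_pos: [0.6538, -0.0731, 0.0358]
orientation: [-3.096, -0.174, -0.407]
contact_force: [-0.9, -0.3, 1.1]
grip_width: -0.0
```

Request:
carry_out(offset=[[0.002,0,0.0005],[0.004,0,0.001],[0.006,0,0.0015]], turn=[[0,0,0],[0,0,0],[0,0,0]])

```text
clock: 13.05
tcp_pos: [0.6571, -0.0727, 0.0359]
orientation: [-3.095, -0.174, -0.408]
contact_force: [-1.1, -0.7, 1.0]
grip_width: -0.0001
```

Run:
```python
from h import *
p,R=now(); o=r.get_obs(); print((p-O)@ly,o["contact_force"])
f=imaging.grab_frame("wrist"); save(f,"end")
for d in look_for("pot","wrist"): print(d["score"],w(f,d["xyz"]),(w(f,d["xyz"])-O)@np.c_[lx,ly])
```

```text
-0.045738799139895155 [-1.07025177 -0.72580676  1.00445745]
```

View pics/end.png

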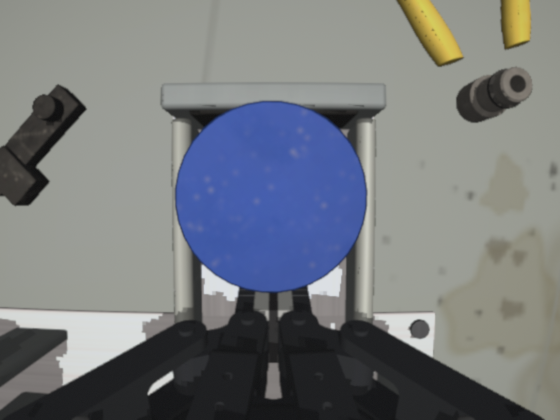

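The lid, centred at (271,196), is almost at the stop, whose face is at row 105–110. I press on in small steps until the force rises.

Request:
carry_out(offset=[[0.002,0,0.0005],[0.004,0,0.001],[0.004,0,0.001]], turn=[[0,0,0],[0,0,0],[0,0,0]])

```text
clock: 13.45
tcp_pos: [0.6594, -0.0724, 0.036]
orientation: [-3.095, -0.175, -0.408]
contact_force: [-0.8, 0.2, -0.2]
grip_width: -0.0003
```

Request:
carry_out(offset=[[0.002,0,0.0005],[0.004,0,0.001],[0.004,0,0.001]], turn=[[0,0,0],[0,0,0],[0,0,0]])

```text
clock: 13.75
tcp_pos: [0.6599, -0.0724, 0.0355]
orientation: [-3.096, -0.174, -0.404]
contact_force: [-4.8, -1.0, 3.8]
grip_width: -0.0002
```

The stop is felt: the force rose to about 5 N with no more travel. I back off and raise the hand clear.

Request:
carry_out(offset=[[-0.01,0,-0.003],[-0.04,0,-0.011],[-0.08,0,-0.03],[-0.12,0,-0.08],[-0.12,0,-0.18],[-0.12,0,-0.28],[-0.12,0,-0.36],[-0.12,0,-0.36]], turn=[[0,0,0],[0,0,0],[0,0,0],[0,0,0],[0,0,0],[0,0,0],[0,0,0],[0,0,0]])

```text
clock: 14.55
tcp_pos: [0.5598, -0.0844, 0.2002]
orientation: [-3.097, -0.174, -0.423]
contact_force: [0.5, -0.4, 0.5]
grip_width: -0.0002
```

Run:
```python
from h import *
o=r.get_obs(); print(o["tcp_pos"],o["contact_force"])
f=imaging.grab_frame("wrist")
for d in look_for("pot","wrist"): print(d["score"],w(f,d["xyz"]),(w(f,d["xyz"])-O)@np.c_[lx,ly])
b=(lambda p:(p[:,:,2].astype(int)>p[:,:,0]+50))(f["pixels"]).astype(np.uint8)
n,l,st,ce=cv2.connectedComponentsWithStats(b)
for k in range(1,n):
    if st[k,4]>300: X=onz(f,*ce[k],.077); print("blue",st[k],X,(X-O)@np.c_[lx,ly])
g=imaging.grab_frame("side")
i=np.hstack([cv2.resize(g["pixels"][60:300,120:440],(560,420)),f["pixels"]]); cv2.imwrite("pics/fin.png",cv2.resize(i,(800,300))[:,:,::-1])
```

```text
[ 0.55975711 -0.08440744  0.2002193 ] [ 0.53299215 -0.37402298  0.50600081]
0.74 [0.48742535 0.10443098 0.0644998 ] [0.19572518 0.1044882 ]
0.59 [ 0.69710147 -0.06499398  0.0788625 ] [ 0.00531122 -0.08632956]
0.58 [ 0.42348699 -0.09769176  0.02039729] [0.00139306 0.18920388]
blue [ 234   25   74   72 4232] [ 0.70145557 -0.06838148  0.077     ] [ 0.00148715 -0.09030572]
blue [  0 307  12  62 530] [0.4658136  0.11987879 0.077     ] [0.2133474  0.12436682]
```

View pics/fin.png

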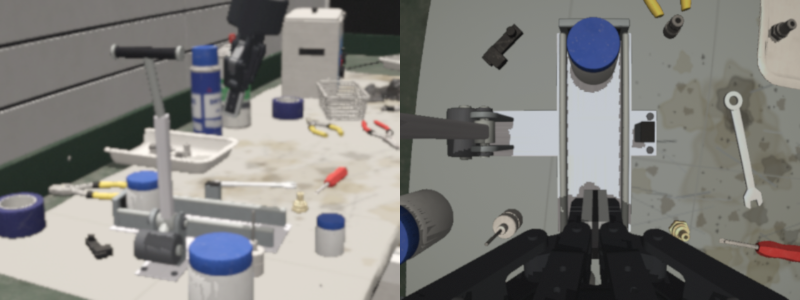

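The pot is upright against the stop at lane (0.001, -0.090), the arm is upright, and the tool is clear of everything. I'm handing in.

```bash
python3 -c "
from bench import r
print(r.hand_in(), r.get_obs()['clock'])"
```

```text
the job is handed in; nothing more can be done
the job is handed in; nothing more can be done
```

The arm stands raised by itself, and the medium pot stands upright against the end stop. I handed the job in at about 14.7 s of the 58 s; no verdict was reported.

**What I did:** I lifted the crossbar with the part-open fingers, one on each side of the shaft, to about 1.15 rad. After I backed off, the arm swung on to the upright by itself. I then pushed the pot low along the lane with the closed fingers until the force rose to about 5 N at the stop, and moved clear.

**Last checks:**
- **Pot:** the lid in the wrist picture puts it at lane x +1 mm, y -90 mm (against the stop is -91 mm). The detection network gave x +5 mm, y -86 mm. Both are within tolerance.
- **Arm:** it looks upright in the side and wrist pictures. I did not measure the joint angle. The network's height for the crossbar was off (0.136 m against 0.292 m expected), so I relied on the pictures.
- **Bystanders:** all five show in place in the last pictures. This was judged by eye, not measured.
- **Joint limit:** joint 6 read 0.1698 rad at one moment, against its stated lower limit of 0.17. I moved it away straight after, and no fault was reported.

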